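Raise the meter test guard to its pointer

ROBOT

A 7-joint arm with a two-finger parallel gripper is mounted at the origin on the work surface. World frame = base frame: x ahead of the robot, y to its left, z up, the work surface at z = 0. Lengths are in m, angles in degrees, forces in N, time in s.
With the tool pointing down it reaches from about 0.4 to 0.85 m from the base axis. Payload 10.4 kg.
Tool frame: the origin (TCP) lies at the very end of the fingers, on their centre line; the grasp point (between the pads) lies 19 mm behind it (r.grip_depth is the distance from the TCP to the grasp point, in m); y points along the fingers, z is the direction in which the jaws open and shut, and the axes are right-handed (so a half turn about y gives the same grasp; the last joint's range is limited). The gripper opens to 85 mm and grips with 20 to 120 N. Pads are 22 mm wide; open, the fingers measure 114 mm over their backs; the gripper's body (76 mm by 85 mm) begins 54 mm behind the grasp point. The pads swing forward as they close: fully open they stand 13 mm farther back than shut.
Start: joints at [68.721, 19.034, -3.707, 83.658, 1.238, 77.344, -5.071], TCP at [0.214, -0.587, 0.231] pointing down, gripper open.
Joint ranges: [-148.97, 148.97], [-28.65, 121.19], [-84.17, 76.75], [9.2, 138.47], [-72.65, 252.65], [3.7, 117.97], [-149.18, 149.18]. Speed limits (degrees/s): [127.2, 127.2, 159.86, 159.86, 180, 180, 180].

INTERFACE

Orientations are given as [roll, pitch, yaw] about the fixed x, y, z axes, in that order (R = Rz(yaw) Ry(pitch) Rx(roll)).
In Python, from plant import status, optics, hand_in, r gives the robot as it stands.
- The arm moves only by the tool arm_command, never from a script. Its argument "motion" is a list of rows, each a list of 4 numbers: the shift along the tool's x, y, z in cm, then the turn about the tool's y in rad. In form: [[dx, dy, dz, turn], ...]. A call has 1 to 8 rows; each row shifts and turns the commanded pose from where the row before left it, along the tool's axes as they then stand; what a row does not reach is not made up. A row lasts 1/8 s, in which the tool goes at most 62.5 mm and 10.7 degrees, less where a joint would pass 70% of its speed; a pose out of reach is approached as far as the arm can. A call is refused whole if a number of a shift passes 6.25 or a number of a turn 0.188, either way. A call with a gripper value outside its range is refused whole. "hand" is the opening, from 0 (shut) to 1 (fully open), set as the call begins (left out, the last holds). The fingers move at their own pace and stop on an object; the grip force is fixed at half the most. Time passes only in rows, so rows that do not move let the fingers close. It gives the time, the measured TCP pose, the force and the opening at its end, in the units of the state.
- status.sense(): the state, without advancing time (a new reading comes with each control period).
- optics.camera(name): name is "scene" or "top"; returns the picture (384x512x3 uint8, blue, green, red); there is no depth.
- optics.get_calibration(name): a dict with "fx", "fy", "cx", "cy" (pixels), "k1" (the pictures are not rectified: a ray, as slopes to the right and down, at radius r is drawn at 1 + k1 r^2 times it, then the intrinsics apply), "world_from_camera" (4x4, takes a point from camera to world coordinates). Camera axes: x right, y down, z forward; pixel columns grow to the right and rows downward; lengths in m; the calibration is good to about 2 mm. A picture is of the moment at which its call begins. get_calibration takes no time and is no camera call.
- hand_in(): hands the job in, once; it reports no verdict.
The state is a dict: "time_s": time; "qpos": joint angles; "dq": joint speeds; "joint_efforts": joint torques, N m; "tcp_pos": TCP position; "eef_rot": TCP orientation; "wrist_force": force on the tool from outside, world axes, zero at the start; "ft_torque": the same for the moment, N m; "grip_width": opening from 0.0 (shut) to 1.0 (fully open).
Only numpy, scipy, OpenCV 4.12 (cv2) and the standard library are available. Lean on these libraries where they do the work, as an engineer would, in place of code of your own. Each camera call takes 0.05 s, during which the arm holds its last target. There are 200 camera calls.

TASK

Push the sliding window of the meter test guard up from beneath its blue lip, with the fingertips, until the red line on the window's frame is level with the green pointer on the rail, then let go and leave it standing there. Only push, without pinching or pulling the window; do not shift the pointer, and leave the things on the bench where they are.

Things in the scene. Friction and masses are not known exactly. Their poses are not given: they have to be found in the camera images.
- guard: Fixed orange frame 410 mm wide, 395 mm high, clear sides; may stand turned. Its front is a 45 degree slope climbing away from the robot. Origin: on the bench, 110 mm straight below the lip point of a fully lowered window; x into the guard, y left, z up. A grey apron, 16 mm behind the pane's face, ends 55 mm down the slope from the lowest lip position; between them it is open.
- sash (a joint): The sliding window in the slope, in m up the slope: 0 fully down, 0.215 fully up. It is counterweighted, so it stays where it is left; pushing it along the slope takes about 3 to 6 N.
- lip (a point): Middle of the lip's flat underside, in the plane of the pane's front face. The lip is a dark blue ledge 296 mm wide along the window's bottom, standing 35 mm square out of the pane, nose 14 mm thick; a sloping cover above it runs back to the pane 100 mm farther up. Axes: z up the slope (the way the window slides), y left along the lip, x square into the pane (45 degrees down, away from the robot).
- index_line (a point): The red line, 8 mm thick and 24 mm long, across the aluminium frame of the window at its left (+y) edge, 140 mm up the slope from the underside of the lip; the point is its middle. Axes as lip.
- pointer_tip (a point): The tip of the lime green pointer, a clip 36 x 24 mm on the left (+y) orange rail of the slope that stands 15 mm proud of the pane's face; the tip points to the window's edge. Axes as lip. Line and pointer are level when both have the same place along the slope.
- pointer (a joint): Where the pointer clip is set on its rail, in m up the slope: the line is level with the pointer when sash has this same value. It sits on the rail by friction and must not be shifted.
- pellet_jar: Jar of wood pellets, 72 mm across, 110 mm high, steel cap, standing near the front of the guard; leave alone. Origin under its middle.
- seal_tub: Lime green tub with white lid, 64 mm across, 69 mm high, standing near the front of the guard; leave alone. Origin under its middle.
- spare_meter: Black electricity meter lying face up, 160 x 110 x 52 mm; leave alone. Origin under its middle.
- terminal_block: Grey terminal block 30 x 90 x 30 mm; leave alone. Origin under its middle.
- screwdriver: Red-handled screwdriver lying along its x axis; leave alone.
- steel_bowl: Steel bowl, 150 mm across, 60 mm high; leave alone. Origin under its middle.
- carton: Cardboard box 80 x 120 x 50 mm; leave alone. Origin under its middle.

How it is judged:
By the outcome, as a careful person would: the job done as asked, in the order asked, and still so for the second after the job is handed in, with the robot touching nothing.
It also fails if it takes over 38 s, if anything falls off the work surface, if the arm or the gripper's body presses on something with over 40 N, if the wrist force passes 120 N, or if a joint passes its speed limit or range.

## Working session

There is one attempt and no reset: what is moved stays moved. The work goes in short steps, Python scripts to look and compute and a tool call to move; the robot and the scene stay as the last step left them, time stands still between calls to the robot, and variables do not carry over. Pictures are saved under pics/ and viewed, about 8 in all and at most 12, crops included, and the job is handed in when it is done.

Besides the shell and the picture viewer there is one more tool, called as a command line: name --pt "numbers of a row" for each row, then --argument value for the rest. arm_command: Moves the arm, as the interface text tells. Its arguments: {"type":"object","properties":{"motion":{"type":"array","items":{"type":"array","items":{"type":"number"}}},"hand":{"type":"number"}},"required":["motion"]}

```bash
mkdir -p pics; ls
python3 - <<'E'
from plant import status, optics, r
import cv2, numpy as np
np.set_printoptions(precision=4,suppress=True)
for n in("scene","top"):
    cv2.imwrite(f"pics/{n}0.png",optics.camera(n)); c=optics.get_calibration(n); print(n,c)
s=status.sense(); print(s['tcp_pos'],s['eef_rot'],s['time_s'],s['grip_width'],[a for a in dir(r) if a[0]!='_'])
E
```

```text
pics
scene {'fx': 375.83881797247716, 'fy': 375.83881797247716, 'cx': 251.0413566038495, 'cy': 188.50238489580389, 'k1': -0.0850986842949658, 'world_from_camera': array([[-0.7545,  0.3988, -0.5212,  1.0623],
       [ 0.6561,  0.4414, -0.6121,  0.7329],
       [-0.014 , -0.8039, -0.5947,  0.8392],
       [ 0.    ,  0.    ,  0.    ,  1.    ]])}
top {'fx': 447.89712434166273, 'fy': 447.89712434166273, 'cx': 251.8236040359189, 'cy': 195.20976456866362, 'k1': 0.029584211854922934, 'world_from_camera': array([[-0.0213, -0.982 ,  0.1879,  0.178 ],
       [-0.9997,  0.018 , -0.0191,  0.0364],
       [ 0.0153, -0.1883, -0.982 ,  1.6233],
       [ 0.    ,  0.    ,  0.    ,  1.    ]])}
[ 0.2135 -0.5871  0.2306] [ -90.0727   -0.0033 -160.0143] 0.1 1.0038796691580523 ['MotionError', 'grip_depth']
```

View pics/scene0.png

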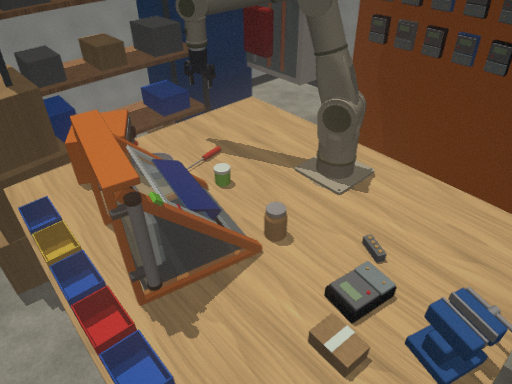

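View pics/top0.png

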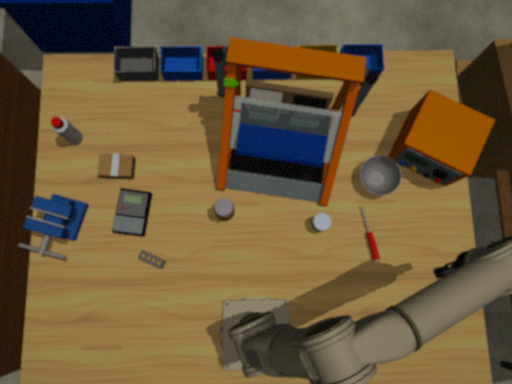

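Top view: the guard spans about cols 217–365, rows 40–202, slightly turned, with the green pointer at (231,83) and the dark blue lip around rows 150–175. Jar at (224,208), tub at (320,222). I'll zoom in.

Run:
```python
import cv2
a=cv2.imread("pics/top0.png")[65:215,205:360]; b=cv2.imread("pics/scene0.png")[130:260,90:270]
cv2.imwrite("pics/c1.png",cv2.resize(a,None,fx=4,fy=4,interpolation=2)[:600])
cv2.imwrite("pics/c2.png",cv2.resize(b,None,fx=4.4,fy=4.4,interpolation=2))
```

```text
(no output)
```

View pics/c1.png

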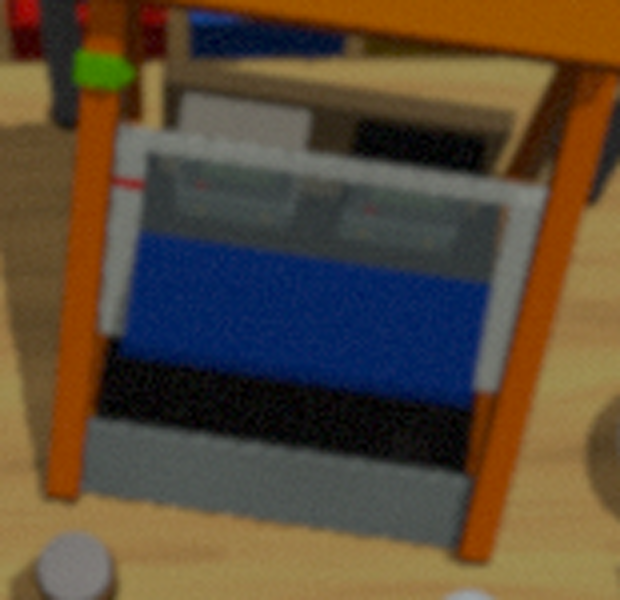

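View pics/c2.png

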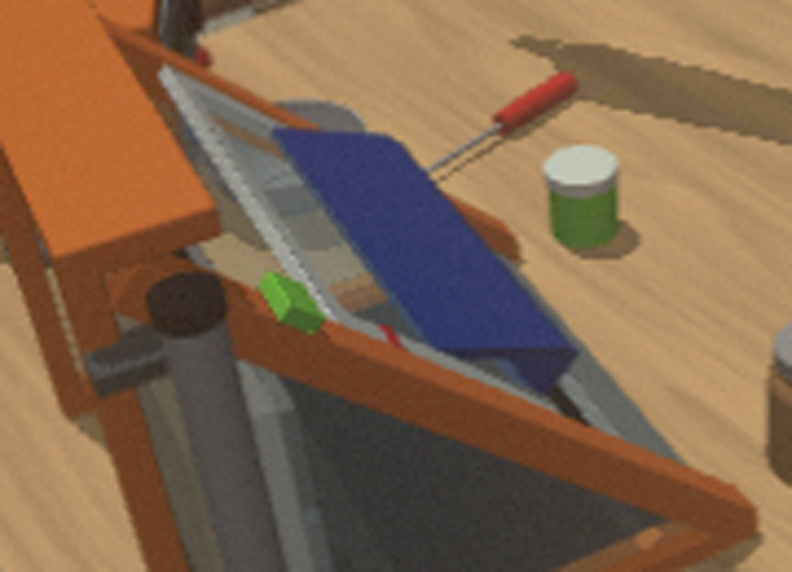

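```bash
cat > h.py <<'E'
import numpy as np, cv2
from plant import optics
C={n:optics.get_calibration(n) for n in("scene","top")}
def proj(n,P):
    c=C[n];T=np.linalg.inv(c["world_from_camera"])
    K=np.array([[c["fx"],0,c["cx"]],[0,c["fy"],c["cy"]],[0,0,1]])
    return cv2.projectPoints(np.atleast_2d(np.asarray(P,float)),cv2.Rodrigues(T[:3,:3])[0],T[:3,3],K,np.array([c["k1"],0,0,0]))[0][:,0]
U=np.array([1,0,1])/2**.5; N=np.array([-1,0,1])/2**.5
def W(g,a,y,o):  # a up slope from lowest lip, y left, o outward of pane -> world
    p=np.array([0,0,.11])+a*U+o*N+np.array([0,y,0]); c,s=np.cos(g[2]),np.sin(g[2])
    return np.array([g[0]+c*p[0]-s*p[1],g[1]+s*p[0]+c*p[1],p[2]])
E
cat > fit.py <<'E'
from h import *
from scipy.optimize import least_squares
t=lambda x,y:np.array([(x+.5)/4-.5+205,(y+.5)/4-.5+65]); sc=lambda x,y:np.array([(x+.5)/4.4-.5+90,(y+.5)/4.4-.5+130])
def model(q):
    g=q[:3];s,p,yw,yp,ya,hp=q[3:]
    return [("nL","top",t(122,355),W(g,s,.148,.035)),("nR","top",t(472,406),W(g,s,-.148,.035)),
     ("aL","top",t(88,417),W(g,-.055,ya,-.016)),("aR","top",t(470,468),W(g,-.055,-ya,-.016)),
     ("red","top",t(128,183),W(g,s+.14,yw,0)),("tip","top",t(135,72),W(g,p+.14,yp,hp)),
     ("red","scene",sc(392,337),W(g,s+.14,yw,0)),("tip","scene",sc(322,325),W(g,p+.14,yp,hp)),
     ("nLb","scene",sc(548,398),W(g,s,.148,.035)),("nLt","scene",sc(575,352),W(g,s+.014,.148,.035))]
f=lambda q:np.concatenate([proj(n,P)[0]-px for _,n,px,P in model(q)])
o=least_squares(f,[.5,0,-.1,.03,.12,.16,.165,.16,.015],loss="soft_l1",x_scale=.01)
np.set_printoptions(precision=4,suppress=True)
print("gx gy yaw",o.x[:2],np.degrees(o.x[2]),"s,p,yw,yp,ya,hp",o.x[3:])
for (k,n,px,P),e in zip(model(o.x),f(o.x).reshape(-1,2)): print(k,n,px,P,e)
E
python3 fit.py
```

```text
gx gy yaw [ 0.5748 -0.0823] -9.15982262414468 s,p,yw,yp,ya,hp [ 0.04    0.0967  0.1562  0.161   0.1726 -0.0049]
nL top [235.125 153.375] [0.6018 0.0633 0.163 ] [-0.5603  0.1603]
nR top [322.625 166.125] [ 0.5547 -0.2289  0.163 ] [-1.0798 -0.5271]
aL top [226.625 168.875] [0.575  0.0926 0.0598] [0.5412 0.0234]
aR top [322.125 181.625] [ 0.5201 -0.2483  0.0598] [0.4479 0.5541]
red top [236.625 110.375] [0.7253 0.0517 0.2373] [0.4484 0.2312]
tip top [238.375  82.625] [0.769  0.0495 0.2739] [-1.0203 10.7153]
red scene [178.7045 206.2045] [0.7253 0.0517 0.2373] [-0.2864  1.5223]
tip scene [162.7955 203.4773] [0.769  0.0495 0.2739] [-2.1275 -0.2094]
nLb scene [214.1591 220.0682] [0.6018 0.0633 0.163 ] [ 7.4376 -8.5864]
nLt scene [220.2955 209.6136] [0.6116 0.0617 0.1729] [-2.0592  0.373 ]
```

```bash
cat >> fit.py <<'E'
print("--")
g=o.x[:3]; px=t(135,72)
back=lambda q:((q[:,0]-89.5)*4.4-.5, (q[:,1]-129.5)*4.4-.5)
for hp in(0,.005,.01,.015,.02,.025,.03):
    r=least_squares(lambda v:proj("top",W(g,v[0]+.14,v[1],hp))[0]-px,[.12,.16],x_scale=.01)
    print(hp,r.x,back(proj("scene",W(g,r.x[0]+.14,r.x[1],hp))))
print(back(proj("scene",[W(g,o.x[3],.148,0)])))
E
python3 fit.py | sed -n '/--/,$p'
python3 - <<'E'
import cv2
a=cv2.imread("pics/top0.png")[70:130,215:265]; b=cv2.imread("pics/scene0.png")[180:230,135:195]
cv2.imwrite("pics/c3.png",cv2.hconcat([cv2.resize(a,(400,480),interpolation=2),cv2.copyMakeBorder(cv2.resize(b,(396,330),interpolation=2),0,150,0,0,0)]))
E
```

```text
--
0 [0.1341 0.1606] (array([263.3264]), array([294.6146]))
0.005 [0.1359 0.1602] (array([265.4479]), array([285.6843]))
0.01 [0.1378 0.1598] (array([267.5802]), array([276.718]))
0.015 [0.1396 0.1594] (array([269.7234]), array([267.7159]))
0.02 [0.1415 0.159 ] (array([271.8776]), array([258.6777]))
0.025 [0.1433 0.1586] (array([274.0429]), array([249.6034]))
0.03 [0.1452 0.1582] (array([276.2192]), array([240.4929]))
(array([549.0284]), array([403.3457]))
```

View pics/c3.png

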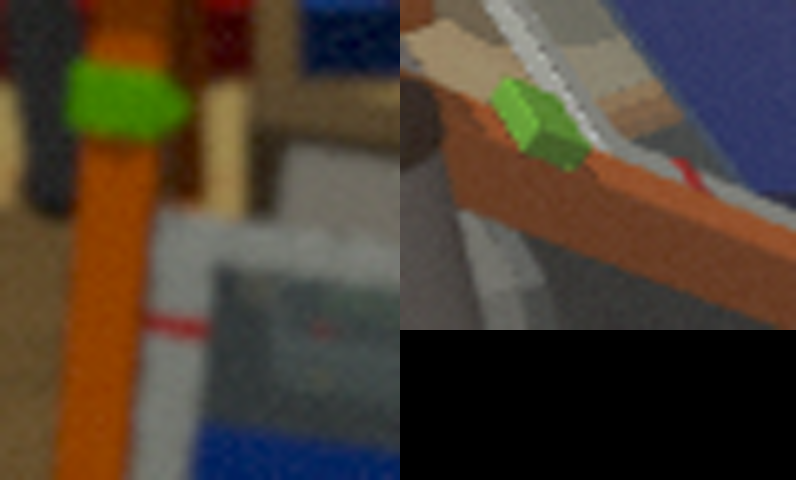

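Top view close-up: pointer tip at about (238.5,82.6) and red line at about (236.6,110.4). That puts the sash near 0.040 and the pointer near 0.139, so about 99 mm to push. The tool stays vertical, so I'll push the lip's lower edge with the shut fingertips. First I turn the tool square to the guard and travel.

arm_command --pt "0 0 0 0.17" --pt "0 0 0 0.17" --pt "0 0 0 0.17" --pt "-1 0 -3 0" --pt "-2 0 -5 0" --pt "-2 0 -5 0" --pt "-2 0 -5 0" --pt "-2 0 -5 0" --hand 0

```text
time_s: 1.1
tcp_pos: [0.34, -0.3731, 0.2311]
eef_rot: [-90.0, -0.0, 170.8]
wrist_force: [0.2, 0.4, 1.2]
grip_width: 0.001
```

arm_command --pt "-2 0 -5 0" --pt "-2 0 -5 0" --pt "-2 0 -5 0" --pt "-2 0 -5 0" --pt "-2 0 -4 0" --pt "0 0 0 0"

```text
time_s: 1.85
tcp_pos: [0.478, -0.1504, 0.2311]
eef_rot: [-90.1, -0.0, 171.1]
wrist_force: [0.1, 0.0, 0.1]
grip_width: -0.001
```

arm_command --pt "-1 0 -4.1 0" --pt "-1 0 -4.1 0" --pt "0 4 0 0" --pt "0 4.4 0 0" --pt "0 0 0 0" --pt "0 0 0 0"

```text
time_s: 2.6
tcp_pos: [0.5101, -0.0768, 0.1489]
eef_rot: [-90.0, 0.1, 170.7]
wrist_force: [-0.2, -0.4, 1.4]
grip_width: 0.003
```

Run:
```python
from plant import optics,status
import cv2
a=optics.camera("top")[65:205,205:360]; b=optics.camera("scene")[100:240,110:290]
cv2.imwrite("pics/d1.png",cv2.hconcat([cv2.resize(a,(387,350),interpolation=2),cv2.resize(b,(413,350),interpolation=2)][:2])[:, :800])
print(status.sense())
```

```text
{'time_s': 2.7, 'qpos': array([  28.64640753,   11.00453074,  -27.70889913,  104.9431225 ,
          5.65135736,   65.23241077, -100.25171632]), 'dq': array([-0.08372129, -0.16660383,  0.00443778,  0.23566907,  0.17286902,
       -0.26319456, -0.12364781]), 'joint_efforts': array([ 5.76963660e-02, -4.59015191e+01, -2.86838584e+00, -3.58892620e+01,
        1.72365789e-02,  2.83725868e-02,  1.19903203e-02]), 'tcp_pos': array([ 0.51055482, -0.07667015,  0.14930508]), 'eef_rot': array([-8.99846864e+01,  1.65468438e-01,  1.70734822e+02]), 'wrist_force': array([ 1.04897218,  0.5110462 , -0.16649678]), 'ft_torque': array([ 0.03096673, -0.01934759,  0.04312702]), 'grip_width': -0.0027469773462484837}
```

View pics/d1.png

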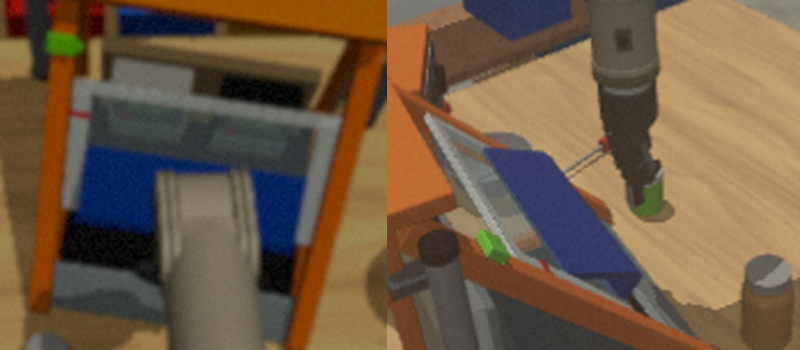

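Fingers stand in front of the lip, clear of the tub and jar; red line and pointer are both visible from the top. Advancing to contact.

arm_command --pt "-2 0.5 0 0" --pt "-2 0 0 0" --pt "-0.5 0 0 0" --pt "0 0 0 0" --pt "0 0 0 0"

```text
time_s: 3.32
tcp_pos: [0.5535, -0.0834, 0.1427]
eef_rot: [-90.0, 0.0, 170.8]
wrist_force: [0.2, -0.1, -0.7]
grip_width: -0.004
```

arm_command --pt "-0.3 0 0 0" --pt "-0.3 0 0 0" --pt "-0.3 0 0 0" --pt "-0.3 0 0 0" --pt "0 0 0 0"

```text
time_s: 3.95
tcp_pos: [0.5646, -0.0852, 0.1421]
eef_rot: [-90.0, -0.2, 170.8]
wrist_force: [-8.8, 0.7, 5.9]
grip_width: -0.003
```

arm_command --pt "-0.3 -0.2 0 0" --pt "-0.4 -0.4 0 0" --pt "-0.4 -0.4 0 0" --pt "-0.4 -0.4 0 0" --pt "-0.4 -0.4 0 0" --pt "0 0 0 0"

```text
time_s: 4.7
tcp_pos: [0.5832, -0.0884, 0.1605]
eef_rot: [-90.0, -0.2, 170.8]
wrist_force: [-11.0, 0.9, 7.2]
grip_width: 0.002
```

```bash
cat > meas.py <<'E'
from h import *
from scipy.optimize import least_squares
import sys
g=[.5748,-.0823,np.radians(-9.16)]
im=optics.camera("top"); cv2.imwrite(f"pics/{sys.argv[1]}.png",im)
I=im.astype(float); b,gr,r=I[...,0],I[...,1],I[...,2]
roi=np.zeros(b.shape,bool); roi[70:135,222:246]=1
mg=roi&(gr>1.4*r)&(gr>1.6*b)
w=np.where(roi,np.clip(r-np.maximum(gr,b)*1.25,0,None)*(np.abs(gr-b)<25),0)  # red, not orange
v,u=np.nonzero(mg); print("green n",len(u),"centroid",u.mean(),v.mean(),"tipcol",u.max())
ly=lambda s:(proj("top",W(g,s+.14,.156,0))[0])
best=None
for s in np.arange(.03,.18,.0005):   # red along line centre track
    c=ly(s); m=cv2.getRectSubPix(w.astype(np.float32),(5,1),tuple(c)).mean()
    if best is None or m>best[0]: best=(m,s)
prof=[(s,cv2.getRectSubPix(w.astype(np.float32),(5,1),tuple(ly(s))).mean()) for s in np.arange(best[1]-.012,best[1]+.0121,.0005)]
pr=np.array(prof); pr[:,1]=np.clip(pr[:,1]-.2*pr[:,1].max(),0,None)
print("red peak",best,"sash",(pr[:,0]*pr[:,1]).sum()/pr[:,1].sum(), "px",ly(best[1]))
# pointer centroid: clip body centre assumed at y .16+.018
for hp in(.010,.015,.02):
    q=least_squares(lambda z:proj("top",W(g,z[0]+.14,z[1],hp))[0]-[u.mean(),v.mean()],[.12,.16],x_scale=.01)
    print("pointer",hp,q.x)
E
python3 meas.py m1
```

```text
green n 104 centroid 229.26923076923077 82.21153846153847 tipcol 237
red peak (np.float32(69.662926), np.float64(0.17500000000000013)) sash 0.1709363800228231 px [241.05644004  70.03690275]
pointer 0.01 [0.13504057 0.18830414]
pointer 0.015 [0.13690905 0.18780692]
pointer 0.02 [0.13877754 0.18730971]
```

```bash
sed -i 's/np.arange(.03,.18,.0005)/np.arange(.03,.15,.0005)/; s/\[70:135,222:246\]/[75:135,222:243]/' meas.py; python3 meas.py m2
python3 - <<'E'
import cv2
from plant import optics
a=cv2.imread("pics/m2.png")[65:185,205:345]; b=optics.camera("scene")[130:250,130:250]
cv2.imwrite("pics/d2.png",cv2.hconcat([cv2.resize(a,(420,360),interpolation=2),cv2.resize(b,(360,360),interpolation=2)]))
E
```

```text
green n 103 centroid 229.3398058252427 82.18446601941747 tipcol 237
red peak (np.float32(68.638115), np.float64(0.06650000000000003)) sash 0.06752474370548414 px [237.87440417 102.98208917]
pointer 0.01 [0.13515846 0.18809085]
pointer 0.015 [0.13702651 0.18759442]
pointer 0.02 [0.13889456 0.187098  ]
```

View pics/d2.png

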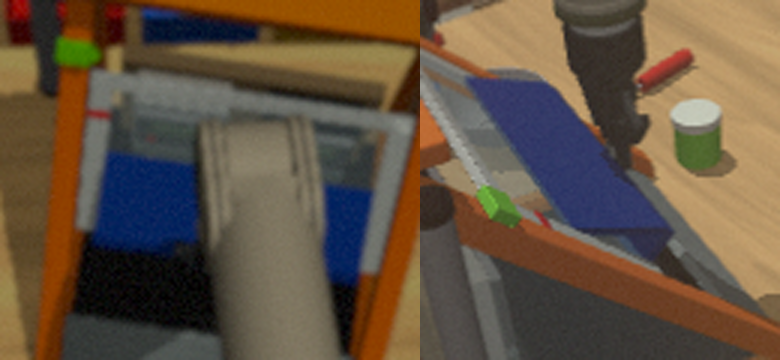

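Window is sliding with the fingers, sash now about 0.067. Continuing.

arm_command --pt "-0.5 -0.5 0 0" --pt "-0.5 -0.5 0 0" --pt "-0.5 -0.5 0 0" --pt "-0.5 -0.5 0 0" --pt "-0.5 -0.5 0 0" --pt "-0.5 -0.5 0 0" --pt "-0.5 -0.5 0 0" --pt "0 0 0 0"

```text
time_s: 5.85
tcp_pos: [0.6181, -0.0943, 0.1956]
eef_rot: [-90.0, -0.2, 170.7]
wrist_force: [-7.9, -0.9, 6.1]
grip_width: -0.001
```

```bash
python3 meas.py m3
python3 - <<'E'
import cv2
from plant import optics
a=cv2.imread("pics/m3.png")[70:110,215:255]; b=optics.camera("scene"); cv2.imwrite("pics/s3.png",b);b=b[175:215,135:175]
cv2.imwrite("pics/d3.png",cv2.hconcat([cv2.resize(a,(400,400),interpolation=2),cv2.resize(b,(400,400),interpolation=2)]))
E
```

```text
green n 104 centroid 229.21153846153845 82.21153846153847 tipcol 237
red peak (np.float32(66.10753), np.float64(0.11700000000000008)) sash 0.11805284383579606 px [239.32119144  88.01209057]
pointer 0.01 [0.13501501 0.1884842 ]
pointer 0.015 [0.1368836  0.18798632]
pointer 0.02 [0.13875218 0.18748844]
```

View pics/d3.png

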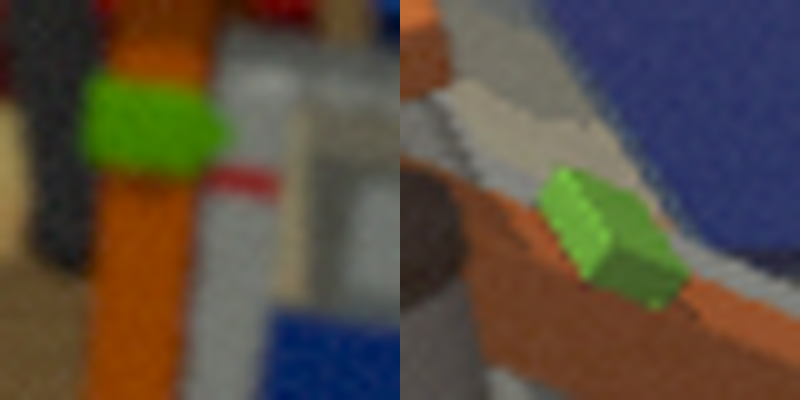

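Red line is at about (248,180) and the pointer tip at about (233,130) in the 10x top crop, so there are still ~2 cm to go. I'll resolve the height of the tip with the scene-view clip outline.

```bash
cat > p.py <<'E'
from h import *
g=[.5748,-.0823,np.radians(-9.16)]
for n,o in(("scene",(135,175)),("top",(215,70))):
    f=lambda a,y,h:(proj(n,W(g,a+.14,y,h))[0]-o+.5)*10-.5
    c=f(.139,.178,.02)
    print(n,c,"24u",f(.151,.178,.02)-f(.127,.178,.02),"36y",f(.139,.196,.02)-f(.139,.16,.02),"10n",f(.139,.178,.025)-f(.139,.178,.015))
    for y,a,h in((.196,-.012,.015),(.196,.012,.015),(.16,0,.015),(.16,0,.025),(.196,-.012,.025),(.196,.012,.025)): print(y,a,h,f(.139+a,y,h))
    # rail outer face & window: red line now
    print("red s=.118",f(.118,.156,0))
E
python3 p.py
```

```text
scene [204.94813558 183.28156115] 24u [-81.71241914 -34.51292313] 36y [54.21965038 79.19524691] 10n [ 23.91306767 -34.47133275]
0.196 -0.012 0.015 [261.23886461 257.67477412]
0.196 0.012 0.015 [178.64475862 223.79252198]
0.16 0 0.015 [166.49725824 161.26908418]
0.16 0 0.025 [190.02657047 127.22820963]
0.196 -0.012 0.025 [285.39300711 223.12741842]
0.196 0.012 0.025 [203.10960129 188.51123321]
red s=.118 [195.84922453 232.17343174]
top [176.96522699 130.03396902] 24u [  6.4572209  -74.67658862] 36y [-114.91336218  -15.89208301] 10n [-3.95752716 11.21398879]
0.196 -0.012 0.015 [118.72343251 153.62317819]
0.196 0.012 0.015 [124.61380668  79.03685386]
0.16 0 0.015 [236.22947919 132.36053459]
0.16 0 0.025 [232.61141313 143.62291226]
0.196 -0.012 0.025 [114.43008805 164.9511187 ]
0.196 0.012 0.025 [120.31328816  90.03636563]
red s=.118 [248.00428087 181.59417051]
```

```bash
cat > p2.py <<'E'
from h import *
from scipy.optimize import least_squares
g=[.5748,-.0823,np.radians(-9.16)]
O={"scene":(135,175),"top":(215,70)}
im=lambda n,a,y,h:(proj(n,W(g,a+.14,y,h))[0]-O[n]+.5)*10-.5
def res(q):
    p,yl,h0,t,yt=q; d=.012; h1=h0+t
    L=[("scene",p+d,yl,h0,185,280) if 0 else None]
    L=[("scene",-d,yl,h0,255,308),("scene",d,yl,h0,185,280),("scene",d,yl,h1,212,230),("scene",-d,yl,h1,290,270),
       ("top",-d,yl,h1,85,163),("top",d,yl,h0,87,77),("top",0,yt,h0+t/2,233,130)]
    if FREE: L=L[2:]
    return np.concatenate([im(n,p+a,y,h)-[u,v] for n,a,y,h,u,v in L])
res0=res
for FREE in(0,):
    o=least_squares(res,[.139,.2,.01,.01,.16],x_scale=.01,loss="soft_l1",f_scale=5)
    print(o.x.round(4)); print(res(o.x).reshape(-1,2).round(0))
E
python3 p2.py
```

```text
[0.1374 0.2063 0.0072 0.0123 0.1612]
[[ 9.  2.]
 [-4. -3.]
 [-1.  4.]
 [ 4. -2.]
 [-1. -4.]
 [ 8. -6.]
 [-0.  5.]]
```

arm_command --pt "-0.3 -0.3 0 0" --pt "-0.3 -0.3 0 0" --pt "-0.3 -0.3 0 0" --pt "-0.2 -0.2 0 0" --pt "0 0 0 0" --pt "0 0 0 0"

```text
time_s: 6.7
tcp_pos: [0.6288, -0.0961, 0.2063]
eef_rot: [-89.9, -0.2, 170.7]
wrist_force: [-8.6, -0.7, 5.7]
grip_width: -0.0
```

```bash
python3 meas.py m4
python3 - <<'E'
import cv2,numpy as np
from plant import optics
a=np.mean([optics.camera("top")[70:105,215:255].astype(float) for _ in range(8)],0).astype(np.uint8); b=np.mean([optics.camera("scene")[175:210,135:175].astype(float) for _ in range(6)],0).astype(np.uint8)
cv2.imwrite("pics/d4.png",cv2.hconcat([cv2.resize(a,(400,350),interpolation=2),cv2.resize(b,(400,350),interpolation=2)]))
E
```

```text
green n 106 centroid 229.35849056603774 83.64150943396227 tipcol 242
red peak (np.float32(46.02951), np.float64(0.1335000000000001)) sash 0.1327132111547011 px [239.80659823  82.98607788]
pointer 0.01 [0.13049515 0.18765622]
pointer 0.015 [0.13238046 0.18716141]
pointer 0.02 [0.13426578 0.18666659]
```

View pics/d4.png

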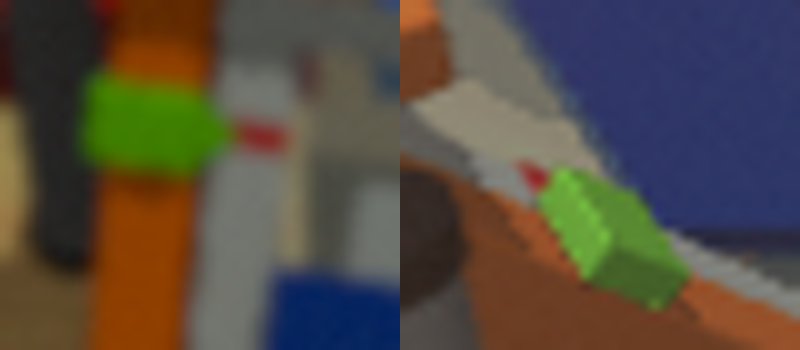

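Red line is now at the tip's image row (131–137). The tip stands ~11 mm above the pane, so parallax (both views agree) leaves about 4 mm to go.

arm_command --pt "-0.15 -0.15 0 0" --pt "-0.14 -0.14 0 0" --pt "0 0 0 0" --pt "0 0 0 0"

```text
time_s: 7.95
tcp_pos: [0.6315, -0.0966, 0.2091]
eef_rot: [-89.9, -0.2, 170.7]
wrist_force: [-8.7, -0.0, 3.7]
grip_width: -0.004
```

```bash
python3 meas.py m5|grep red
python3 - <<'E'
import cv2,numpy as np
from plant import optics
a=np.mean([optics.camera("top")[70:105,215:255].astype(float) for _ in range(8)],0).astype(np.uint8); b=np.mean([optics.camera("scene")[175:210,135:175].astype(float) for _ in range(6)],0).astype(np.uint8)
cv2.imwrite("pics/d5.png",cv2.hconcat([cv2.resize(a,(400,350),interpolation=2),cv2.resize(b,(400,350),interpolation=2)]))
E
```

```text
red peak (np.float32(48.158577), np.float64(0.1370000000000001)) sash 0.13751790863190355 px [239.9103918   81.91114894]
```

View pics/d5.png

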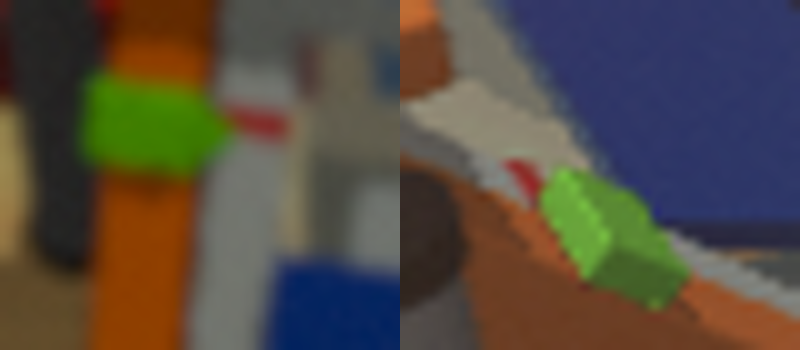

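Top view: the red line now sits slightly above the tip's image row, as the parallax needs. Sash ≈0.137 against a pointer estimate of 0.138–0.139; one more millimetre, then back straight off.

arm_command --pt "-0.09 -0.09 0 0" --pt "0 0 0 0" --pt "0 0 0 0"

```text
time_s: 9.07
tcp_pos: [0.6323, -0.0967, 0.2099]
eef_rot: [-89.9, -0.2, 170.7]
wrist_force: [-9.4, -0.1, 5.1]
grip_width: -0.001
```

arm_command --pt "0.3 0.1 0 0" --pt "0.5 0.2 0 0" --pt "1 0 0 0" --pt "2 0 0 0" --pt "3 0 0 0" --pt "3 0 0 0" --pt "0 0 0 0" --pt "0 0 0 0"

```text
time_s: 10.07
tcp_pos: [0.5371, -0.0809, 0.2074]
eef_rot: [-90.0, 0.1, 170.8]
wrist_force: [-0.4, 0.6, 0.4]
grip_width: 0.001
```

```bash
python3 meas.py m6|grep red
python3 - <<'E'
import cv2,numpy as np
from plant import optics,status
a=np.mean([optics.camera("top").astype(float) for _ in range(6)],0).astype(np.uint8); b=np.mean([optics.camera("scene").astype(float) for _ in range(6)],0).astype(np.uint8)
f=lambda x,w,h:cv2.resize(x,(w,h),interpolation=2)
cv2.imwrite("pics/d6.png",cv2.vconcat([cv2.hconcat([f(a[70:100,215:255],400,300),f(b[175:205,135:175],400,300)]),cv2.hconcat([f(a,400,300),f(b,400,300)])]))
s=status.sense();print(s['time_s'],s['tcp_pos'],s['wrist_force'])
E
```

```text
red peak (np.float32(57.35673), np.float64(0.1400000000000001)) sash 0.13866652992862022 px [239.99959085  80.98730325]
10.725 [ 0.53695    -0.08070514  0.2070788 ] [-0.70788737  0.04045956  0.04645069]
```

View pics/d6.png

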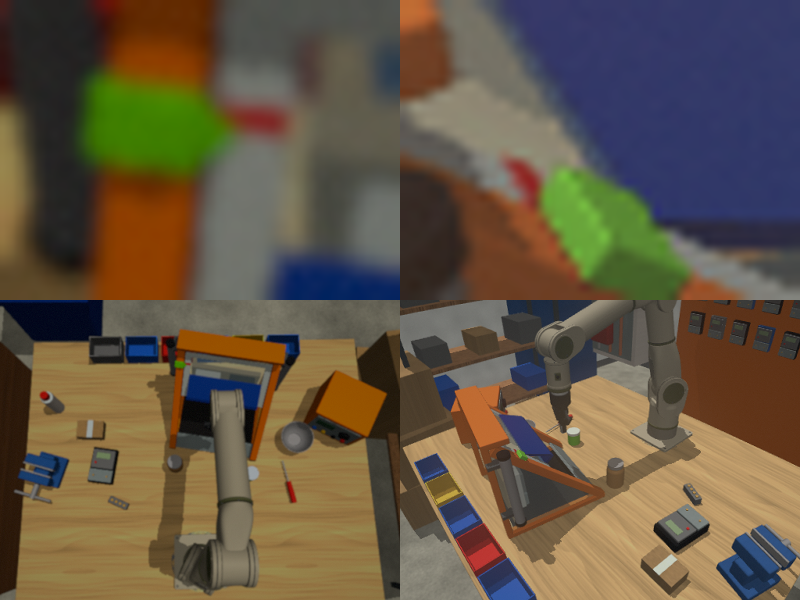

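The window stands at about 0.1385 with the hand clear and everything else in place. The red line's offset of about 1.1 px from the tip matches the parallax expected when they are level. Handing in.

```bash
python3 -c "from plant import hand_in; print(hand_in())"
```

```text
the job is handed in; nothing more can be done
None
```

I pushed the window up from about 0.040 to about 0.1385 m with the shut fingertips against the lower edge of the blue lip. I then backed straight off and handed in at about 10.7 s.

- **Level:** the pointer's position came out at about 0.138–0.139 m, so the red line and pointer should be level to within about 2 mm. Part of that rests on my estimate that the pointer tip stands 10–11 mm above the pane. Other readings of the images put the pointer between 0.1355 and 0.1396 m. One rough check in the scene view, just before the last 1 mm push, still put the line 2–4 mm low; I gave it little weight.
- **After release:** the window stayed where I left it, and the wrist force was below 1 N with the hand clear.
- **Force:** the highest wrist force I read while pushing was about 13 N.
- **Other things:** the pointer clip looked unmoved, and the jar, tub and other bench items looked to be where they started. One automatic reading of the clip shifted by about 1.4 px when the red line came next to it. The clip's outline in the picture had not moved, so I took that reading as false.

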